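# Set the range selector and start the reading

## Task

On the grey readout unit, push the upright tab of the rotary selector gently around with the fingertips until its pointer points at the middle of the round label with three studs. Then press the start button fully in and let go of it, leaving the selector on that label. Only push and press: do not pinch or lift anything, and leave the weight, specimen block, beaker and caliper where they are.

Things in the scene. Friction and masses are not known exactly. Their poses are not given: they have to be found in the camera images.
- selector (a joint): Angle (rad) of the rotary selector on the unit's top: a black disc, 92 mm wide, 12 mm thick, with an upright steel tab at its rim. 0 = tab points along the unit's +x, away from the display edge; grows counter-clockwise from above. Stops at -1.7 and 1.7. Plain friction (0.1 N m, 2 N at the tab), no spring or clicks: it stays where left. Starts between -0.3 and 0.3.
- selector_axis (a point): Point on the selector's vertical turning axis, at the top face of its black disc (13 mm above the unit's top face). Its x axis points from the axis towards the tab and turns with the selector.
- tab_top (a point): Centre of the upper end of the steel tab, an upright flat fin standing on the disc's rim: 10 mm thick (along the direction of turning), 26 mm long radially (from 36 to 62 mm from the axis, centre at 49 mm), its upper end 50 mm above the unit's top face, 37 mm above the black disc. Push it on either flat side.
- aim (a point): Imaginary point that the selector's pointer points at: in line with axis and tab, 88 mm from the axis, the same distance as the labels' centres, and 7 mm above the unit's top face. It turns with the selector. A short flat steel pointer under the tab shows its direction.
- label3_center (a point): Centre of the upper face of the target label: a white disc, 36 mm across, 3 mm thick, with THREE black studs (9 mm wide, 4 mm high), fixed on the unit's top. Four such labels with one, two, three and four studs lie 88 mm from the selector's axis at selector angles -1.396, -0.524, 0.524 and 1.396 rad, in an order that changes.
- start (a joint): Travel (m) of the start button: 0 = out, 0.008 = fully in. A spring returns it; fully in takes about 5 N.
- start_top (a point): Centre of the top of the start button, a grey round push button 28 mm across that moves with it: 24 mm above the unit's top face when out, 16 mm when fully in; its black housing is 44 mm across, 12 mm high. In the corner of the unit by the end of the display; pressed straight down.
- unit: The grey readout unit, a fixed flat box 260 (x) by 300 (y) by 60 mm high; origin at the centre of its underside on the bench, z up. The selector's axis is at its centre; display and button lie along its -x edge, the sockets on its +x side.
- weight_mid (a point): Centre of a loose brass weight, 30 mm across, 42 mm high, standing on the unit's top face, at the corner of the display edge opposite the button. Leave alone.
- specimen_mid (a point): Centre of a loose reddish brown specimen block, 110 x 60 x 50 mm, on the bench beside the unit. Leave alone.
- beaker_mid (a point): Centre of a loose glass beaker, 70 mm across, 85 mm high, on the bench beside the unit. Leave alone.
- caliper_mid (a point): Middle of a loose steel caliper lying flat on the bench beside the unit, 190 mm long, up to 11 mm high. Leave alone.

How it is judged:
On the way, in this order (a step that is already met when the one before it is completed fails the run):
1. the selector points at the label with three studs (horizontal distance between aim and label3_center below 0.01 m and velocity of joint selector between -0.05 and 0.05 rad/s), for 0.3 s.
2. the start button is pressed fully in (value of joint start above 0.006 m and horizontal distance between aim and label3_center below 0.01 m), for 0.05 s.
At the end, for the whole second after the job is handed in: The selector is at rest with its aim point within 10 mm of the centre of the three-stud label, the start button has come out again (within 2 mm), and weight, specimen, beaker and caliper are within 20 mm of where they stood (all of step 1 and value of joint start below 0.002 m and not (distance of weight_mid from where it was at the start of the episode above 0.02 m) and not (distance of specimen_mid from where it was at the start of the episode above 0.02 m) and not (distance of beaker_mid from where it was at the start of the episode above 0.02 m) and not (distance of caliper_mid from where it was at the start of the episode above 0.02 m)); the robot touches nothing.
It fails at once if the start button is pressed (over 3 mm) while the selector is not on the three-stud label (value of joint start above 0.003 m and horizontal distance between aim and label3_center above 0.01 m).
It fails at once if the selector is pushed or squeezed with more than 30 N (contact force between the fingers and selector above 30 N).
It fails at once if a bystander (weight, specimen, beaker, caliper) is lifted, carried or pushed more than 20 mm (distance of any of weight_mid, specimen_mid, beaker_mid, caliper_mid from where it was at the start of the episode above 0.02 m).
It also fails if it takes over 51 s, if anything falls off the work surface, if the arm or the gripper's body presses on something with over 40 N, if the wrist force passes 120 N, or if a joint passes its speed limit or range.

## Robot

A 7-joint arm with a two-finger parallel gripper is mounted at the origin on the work surface. World frame = base frame: x ahead of the robot, y to its left, z up, the work surface at z = 0. Lengths are in m, angles in rad, forces in N, time in s.
With the tool pointing down it reaches from about 0.425 to 0.925 m from the base axis. Payload 6.8 kg.
Tool frame: the origin (TCP) lies on the front face of the gripper's body, between the roots of the fingers; the fingertips stand 73 mm ahead of it and the grasp point (between the pads) lies 54 mm ahead of it; z points along the fingers, y is the line along which they close (so a half turn about z gives the same grasp; the last joint's range is limited). The gripper opens to 85 mm and grips with 20 to 120 N. Pads are 22 mm wide; open, the fingers measure 114 mm over their backs; the gripper's body (76 mm by 85 mm) begins 54 mm behind the grasp point. The pads swing forward as they close: fully open they stand 13 mm farther back than shut.
Start: joints at [-1.242, 0.477, 0.022, 1.555, -0.011, 1.109, -0.083], TCP at [0.286, 0.612, 0.304] pointing down, gripper open.
Joint ranges: [-2.96, 2.96], [-0.34, 2.1], [-1.41, 1.46], [0.24, 2.44], [-1.37, 4.51], [0.17, 1.92], [-2.96, 2.96]. Speed limits (rad/s): [2.39, 2.39, 3.14, 3.14, 3.14, 3.14, 3.14].

## Interface

Orientations are given as a unit quaternion [w, x, y, z].
In Python, from station import bot, optics gives the robot as it stands.
- The arm moves only by the tool drive_tool, never from a script. Its argument "deltas" is a list of rows, each an object with "gripper": the closure in counts, from 0 (fully open) to 255 (shut); "offset": the shift along the tool's x, y, z in units of 1000 mm (1.0 is 1000 mm), a list of three; "angular": the turn, a rotation vector about the tool's x, y, z in units of 45 degrees (1.0 is 45 degrees), a list of three. In form: [{"gripper": gripper, "offset": [dx, dy, dz], "angular": [rx, ry, rz]}, ...]. A call has 1 to 5 rows; each row is the pose to reach, as a shift and turn from the pose commanded when the call began, along the tool's axes at that moment; what a row does not reach only later rows make up. A row lasts 1/10 s, in which the tool goes at most 50 mm and 8.59 degrees, less where a joint would pass 70% of its speed; a pose out of reach is approached as far as the arm can. A call with a number of a shift or a turn outside -1 to 1 is refused whole. A call with a gripper value outside its range is refused whole. The fingers move at their own pace and stop on an object; "grip_force" is the grip in N (left out, the last holds). Time passes only in rows, so rows that repeat a pose let the fingers close. It gives the time, the measured TCP pose, the force, the opening and the grip force at its end, in the units of the state.
- bot.get_obs(): the state, without advancing time (a new reading comes with each control period).
- optics.read_camera(name): name is "scene" or "top" or "wrist"; returns the picture (400x640x3 uint8, blue, green, red); there is no depth.
- optics.camera_model(name): a dict with "fx", "fy", "cx", "cy" (pixels), "cam_to_world" (4x4, takes a point from camera to world coordinates). Camera axes: x right, y up, looking along -z (the intrinsics and any distortion apply to the point x, -y, -z); pixel columns grow to the right and rows downward; lengths in m; the calibration is good to about 2 mm. A picture is of the moment at which its call begins: read the wrist's pose just before it. camera_model takes no time and is no camera call; for the wrist camera it gives the pose at the moment of the call.
- bot.hand_in(): hands the job in; it is judged then, once.
The state is a dict: "t": time; "q": joint angles; "joint_vel": joint speeds; "joint_torque": joint torques, N m; "eef_pos": TCP position; "tool_rot": TCP orientation; "contact_force": force on the tool from outside, world axes, zero at the start; "torque": the same for the moment, N m; "gripper_width": opening from 0.0 (shut) to 1.0 (fully open); "grasp_force": force on a finger pad.
Only numpy, scipy, OpenCV 4.12 (cv2) and the standard library are available. Lean on these libraries where they do the work, as an engineer would, in place of code of your own. Each camera call takes 0.05 s, during which the arm holds its last target. There are 200 camera calls.

## Working session

There is one attempt and no reset: what is moved stays moved. The work goes in short steps, Python scripts to look and compute and a tool call to move; the robot and the scene stay as the last step left them, time stands still between calls to the robot, and variables do not carry over. Pictures are saved under pics/ and viewed, at most 10 in all, crops included, and the job is handed in when it is done.

Besides the shell and the picture viewer there is one more tool, called after ">>>" by a JSON object that holds its "fn" and its "kwargs". drive_tool: Moves the arm, as the interface text tells. Its arguments: {"type":"object","properties":{"deltas":{"type":"array"},"grip_force":{"type":"number"}},"required":["deltas"]}

```bash
mkdir -p pics; python3 - <<'E'
from station import bot, optics
import cv2, numpy as np
for n in ("scene","top"):
    im=optics.read_camera(n); cv2.imwrite(f"pics/{n}0.png",im)
    m=optics.camera_model(n); print(n,{k:(np.round(v,4).tolist() if k!='x' else v) for k,v in m.items()})
o=bot.get_obs(); print({k:np.round(v,3).tolist() for k,v in o.items()})
E
```

```text
scene {'fx': 449.0685, 'fy': 449.0685, 'cx': 315.1894, 'cy': 195.6596, 'cam_to_world': [[-0.3941, -0.6322, 0.6671, 1.213], [0.919, -0.2798, 0.2778, 0.2888], [0.0111, 0.7225, 0.6912, 0.7162], [0.0, 0.0, 0.0, 1.0]]}
top {'fx': 432.1222, 'fy': 432.1222, 'cx': 320.0294, 'cy': 200.6791, 'cam_to_world': [[-0.0037, 0.997, -0.0767, 0.5147], [-1.0, -0.0042, -0.0069, 0.0269], [-0.0072, 0.0767, 0.997, 1.1352], [0.0, 0.0, 0.0, 1.0]]}
{'t': 0.1, 'q': [-1.242, 0.478, 0.022, 1.556, -0.012, 1.109, -0.083], 'joint_vel': [-0.0, -0.001, 0.001, -0.002, 0.0, 0.001, -0.001], 'joint_torque': [0.005, -59.776, 1.614, -28.196, 0.013, 0.005, 0.0], 'eef_pos': [0.285, 0.611, 0.303], 'tool_rot': [-0.0, 0.217, 0.976, -0.001], 'contact_force': [0.927, -0.417, -0.057], 'torque': [-0.015, 0.002, -0.017], 'grasp_force': 0.0, 'gripper_width': 0.998}
```

View pics/top0.png

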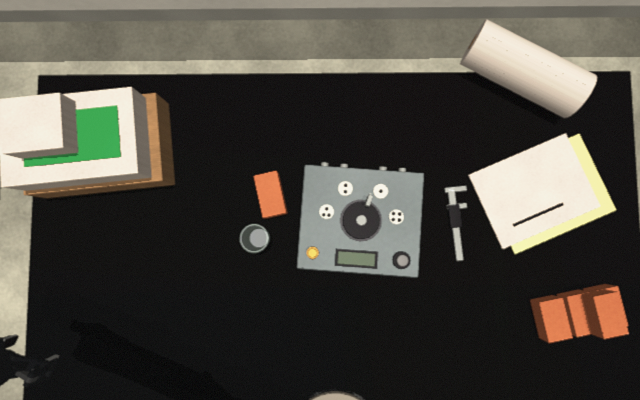

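View pics/scene0.png

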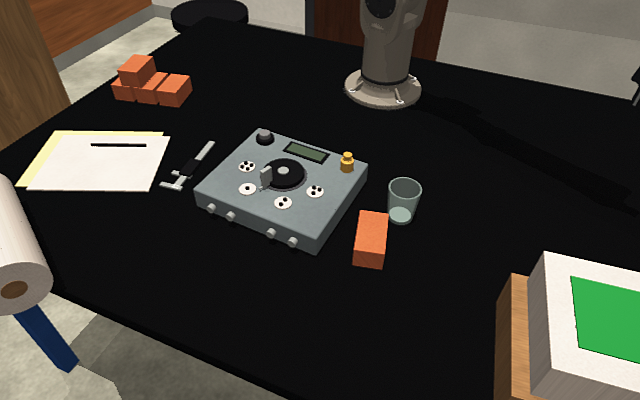

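The top view shows the unit with its display edge towards the robot. The labels are at about (326,212), (345,188), (381,190) and (397,216), the tab near (369,200) and the button at (401,260). The left label seems to have three studs, so I'll check it in a crop and measure.

```bash
cat > h.py <<'E'
from station import bot, optics
import cv2, numpy as np
from scipy.spatial.transform import Rotation as R
def ray(m,u,v,z):
    T=np.array(m["cam_to_world"]); d=T[:3,:3]@[(u-m["cx"])/m["fx"],-(v-m["cy"])/m["fy"],-1]
    p=T[:3,3]; return p+d*(z-p[2])/d[2]
def blobs(mask,lo,hi):
    n,l,s,c=cv2.connectedComponentsWithStats(mask.astype(np.uint8))
    return [(c[i],s[i,4]) for i in range(1,n) if lo<s[i,4]<hi]
E
python3 - <<'E'
from h import *
im=cv2.imread("pics/top0.png"); m=optics.camera_model("top")
cv2.imwrite("pics/crop.png",cv2.resize(im[155:285,290:430],None,fx=4.5,fy=4.5,interpolation=cv2.INTER_CUBIC))
roi=np.zeros(im.shape[:2],bool); roi[170:235,305:415]=1
g=im.min(2)
for c,a in blobs((g>175)&roi,30,400): print("label",c,a,ray(m,*c,.063))
dk=(im.max(2)<70)&roi
for c,a in blobs(dk,300,3000): print("disc",c,a,ray(m,*c,.073))
# unit outline by corners
hsv=cv2.cvtColor(im,cv2.COLOR_BGR2HSV)
gray=(im.max(2)>70); roi2=np.zeros_like(roi); roi2[150:290,290:432]=1
cs,_=cv2.findContours((gray&roi2).astype(np.uint8),cv2.RETR_EXTERNAL,cv2.CHAIN_APPROX_SIMPLE)
c=max(cs,key=cv2.contourArea); r=cv2.minAreaRect(c); print(r)
for p in cv2.boxPoints(r): print(ray(m,*p,.06))
E
```

```text
label [344.85365854 187.98780488] 164 [ 0.62865275 -0.02768709  0.063     ]
label [380.12650602 190.6686747 ] 166 [ 0.62155084 -0.11544586  0.063     ]
label [326.10526316 210.93421053] 152 [0.5715695  0.01932483 0.063     ]
label [395.88489209 216.25899281] 139 [ 0.55765411 -0.15355237  0.063     ]
label [361.05084746 219.6779661 ] 59 [ 0.54952195 -0.0671776   0.063     ]
disc [360.55842697 219.09550562] 890 [ 0.55063171 -0.06510693  0.073     ]
((360.9856262207031, 218.69296264648438), (121.94447326660156, 108.54889678955078), 4.267893314361572)
[0.43040964 0.09388315 0.06      ]
[0.70008382 0.07371288 0.06      ]
[ 0.67561712 -0.23100118  0.06      ]
[ 0.40736949 -0.20516284  0.06      ]
```

View pics/crop.png

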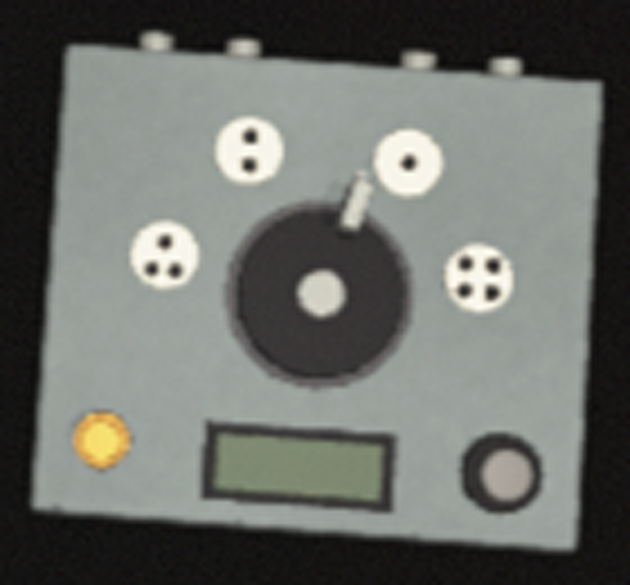

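The three-stud label is the left one, at about (326,211). The fourth-to-third label spacing of 173.4 mm matches 2·88·sin(1.396). Next I'll fit the axis, then measure the tab and button.

```bash
python3 - <<'E'
from h import *
im=cv2.imread("pics/top0.png"); m=optics.camera_model("top")
L=np.array([[.5577,-.1536],[.6216,-.1154],[.6287,-.0277],[.5716,.0193]]); a=np.array([-1.396,-.524,.524,1.396])
M=np.c_[np.cos(a),np.sin(a)]*.088
U,S,V=np.linalg.svd((M-M.mean(0)).T@(L-L.mean(0))); Q=(U@V).T; t=L.mean(0)-Q@M.mean(0)
yaw=np.arctan2(Q[1,0],Q[0,0]); print("axis",t,"yaw",yaw,"res mm",np.abs(M@Q.T+t-L).max()*1e3)
tab=(im.min(2)>150); roi=np.zeros_like(tab); roi[192:208,363:374]=1
ys,xs=np.nonzero(tab&roi); print(xs.min(),xs.max(),ys.min(),ys.max())
p=ray(m,xs.mean(),ys.mean(),.108); d=p[:2]-t; print("tab",p,np.hypot(*d),"sel",np.arctan2(d[1],d[0])-yaw)
hsv=cv2.cvtColor(im,cv2.COLOR_BGR2HSV)
roi[:]=0; roi[250:272,390:414]=1
for c,ar in blobs((im.max(2)>95)&roi,20,300): print("btn",c,ar,ray(m,*c,.084),Q.T@(ray(m,*c,.084)[:2]-t))
E
```

```text
axis [ 0.54929472 -0.0657364 ] yaw -0.07907133646723702 res mm 0.2664809437712412
363 373 192 204
tab [ 0.60115583 -0.08226135  0.108     ] 0.05443021681660094 sel -0.22939630054685295
btn [402.01454545 261.19636364] 275 [ 0.4484158 -0.1629195  0.084    ] [-0.09288733 -0.10484778]
btn [402.16504854 260.08737864] 103 [ 0.45106763 -0.1633302   0.084     ] [-0.09021134 -0.10504773]
```

>>> {"fn": "drive_tool", "kwargs": {"deltas": [{"gripper": 255,"offset": [-0.037,-0.034,0],"angular": [0,0,0]},{"gripper": 255,"offset": [-0.074,-0.067,0],"angular": [0,0,0]},{"gripper": 255,"offset": [-0.111,-0.101,0],"angular": [0,0,0]},{"gripper": 255,"offset": [-0.148,-0.135,0],"angular": [0,0,0]},{"gripper": 255,"offset": [-0.185,-0.169,0],"angular": [0,0,0]}], "grip_force": 20}}

```text
t: 0.6
eef_pos: [0.3817, 0.3788, 0.3036]
tool_rot: [-0.0, 0.217, 0.976, -0.0]
contact_force: [0.9, 0.5, 0.2]
gripper_width: 0.144
grasp_force: 0.0
```

>>> {"fn": "drive_tool", "kwargs": {"deltas": [{"gripper": 255,"offset": [-0.037,-0.034,0],"angular": [0,0,0]},{"gripper": 255,"offset": [-0.074,-0.067,0],"angular": [0,0,0]},{"gripper": 255,"offset": [-0.111,-0.101,0],"angular": [0,0,0]},{"gripper": 255,"offset": [-0.148,-0.135,0],"angular": [0,0,0]},{"gripper": 255,"offset": [-0.185,-0.169,0],"angular": [0,0,0]}]}}

```text
t: 1.1
eef_pos: [0.4774, 0.1482, 0.3038]
tool_rot: [-0.0, 0.217, 0.976, 0.0]
contact_force: [0.9, 1.7, -0.3]
gripper_width: -0.006
grasp_force: 0.0
```

>>> {"fn": "drive_tool", "kwargs": {"deltas": [{"gripper": 255,"offset": [-0.037,-0.034,0],"angular": [0,0,0.18]},{"gripper": 255,"offset": [-0.074,-0.067,0],"angular": [0,0,0.36]},{"gripper": 255,"offset": [-0.111,-0.101,0],"angular": [0,0,0.54]},{"gripper": 255,"offset": [-0.148,-0.135,0],"angular": [0,0,0.72]},{"gripper": 255,"offset": [-0.185,-0.169,0],"angular": [0,0,0.9]}]}}

```text
t: 1.6
eef_pos: [0.5733, -0.0823, 0.3038]
tool_rot: [-0.0, 0.543, 0.839, 0.0]
contact_force: [1.2, 0.3, 0.4]
gripper_width: 0.004
grasp_force: 0.0
```

>>> {"fn": "drive_tool", "kwargs": {"deltas": [{"gripper": 255,"offset": [-0.01,0,0.02],"angular": [0,0,0.18]},{"gripper": 255,"offset": [-0.02,0,0.04],"angular": [0,0,0.36]},{"gripper": 255,"offset": [-0.034,-0.002,0.06],"angular": [0,0,0.54]},{"gripper": 255,"offset": [-0.034,-0.002,0.08],"angular": [0,0,0.72]},{"gripper": 255,"offset": [-0.034,-0.002,0.084],"angular": [0,0,0.9]}]}}

```text
t: 2.1
eef_pos: [0.5839, -0.1124, 0.2172]
tool_rot: [-0.001, 0.801, 0.599, -0.002]
contact_force: [0.1, 0.7, -0.1]
gripper_width: 0.006
grasp_force: 0.0
```

```bash
python3 - <<'E'
from h import *
m=optics.camera_model("wrist"); im=optics.read_camera("wrist"); cv2.imwrite("pics/w1.png",im)
T=np.array(m["cam_to_world"])
def proj(p):
    c=T[:3,:3].T@(np.array(p)-T[:3,3]); return np.round([m["cx"]+m["fx"]*c[0]/-c[2],m["cy"]-m["fy"]*c[1]/-c[2]])
ax=np.array([.5493,-.0657])
print("axis",proj([*ax,.073]))
for s in (-.2,-.25,-.3):
    a=s-.079; print(s,[proj([*(ax+.049*np.array([np.cos(a),np.sin(a)])),.11])])
print(bot.get_obs()["q"])
E
```

```text
axis [238. 158.]
-0.2 [array([319., 170.])]
-0.25 [array([319., 175.])]
-0.3 [array([318., 179.])]
[-0.3633796   0.5029189   0.6010869   1.86134304 -0.35715141  0.89083237
  0.11698732]
```

View pics/w1.png

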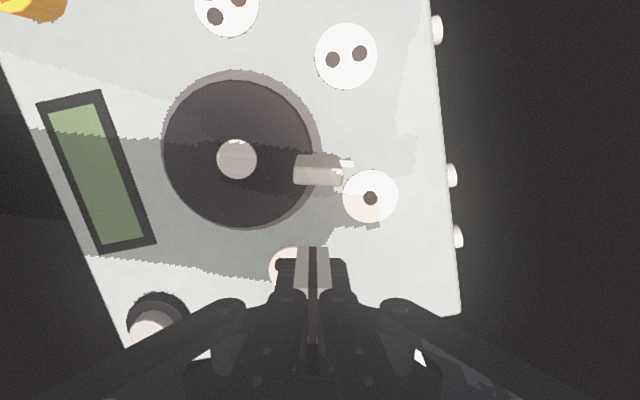

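The wrist view shows the tab near (318,172), which fits a selector angle of about -0.25. The closed fingertips are at (313,250), behind its clockwise flat side with about 17 mm to spare. Descending now.

>>> {"fn": "drive_tool", "kwargs": {"deltas": [{"gripper": 255,"offset": [0,0,0.02],"angular": [0,0,0]},{"gripper": 255,"offset": [0,0,0.04],"angular": [0,0,0]},{"gripper": 255,"offset": [0,0,0.058],"angular": [0,0,0]},{"gripper": 255,"offset": [0.003,0,0.058],"angular": [0,0,0]},{"gripper": 255,"offset": [0.006,0,0.058],"angular": [0,0,0]}]}}

```text
t: 2.65
eef_pos: [0.5872, -0.1063, 0.1622]
tool_rot: [-0.0, 0.798, 0.602, -0.0]
contact_force: [0.3, -1.0, 0.3]
gripper_width: -0.0
grasp_force: 0.0
```

```bash
cat > arc.py <<'E'
from h import *
import sys
def rows(phis,t=.016,r=.049,z=.158):
    o=bot.get_obs(); w,x,y,zz=o["tool_rot"]; R0=R.from_quat([x,y,zz,w]); p0=np.array(o["eef_pos"])
    yaw0=np.arctan2(*R0.as_matrix()[[1,0],0]); f=np.round(o["contact_force"],1)
    print("pos",p0.round(4),"yaw",round(yaw0,3),f)
    for ph in phis:
        er=np.array([np.cos(ph),np.sin(ph)]); et=np.array([-er[1],er[0]])
        p=np.r_[np.array([.5493,-.0657])+r*er-t*et,z]; Rt=R.from_matrix(np.c_[np.r_[et,0],np.r_[er,0],[0,0,-1]])
        print(round(ph,3),R0.inv().apply(p-p0).round(4).tolist(),((R0.inv()*Rt).as_rotvec()/(np.pi/4)).round(3).tolist())
E
python3 -c "
from arc import *
rows(np.linspace(-.42,-.1,5))"
```

```text
pos [ 0.5872 -0.1063  0.1622] yaw 1.292 [ 0.3 -1.   0.3]
-0.42 [0.0059, -0.0013, 0.0042] [-0.0, 0.0, 0.18]
-0.34 [0.0097, 0.0004, 0.0042] [-0.0, 0.0, 0.078]
-0.26 [0.0136, 0.0017, 0.0042] [-0.0, 0.0, -0.024]
-0.18 [0.0175, 0.0028, 0.0042] [-0.0, 0.0, -0.125]
-0.1 [0.0216, 0.0035, 0.0042] [-0.0, 0.0, -0.227]
```

>>> {"fn": "drive_tool", "kwargs": {"deltas": [{"gripper": 255,"offset": [0.003,0,0.003],"angular": [0,0,0.05]},{"gripper": 255,"offset": [0.006,0,0.003],"angular": [0,0,0.08]},{"gripper": 255,"offset": [0.0095,0.0005,0.003],"angular": [0,0,0.08]},{"gripper": 255,"offset": [0.0135,0.0015,0.003],"angular": [0,0,-0.02]},{"gripper": 255,"offset": [0.0175,0.003,0.003],"angular": [0,0,-0.12]}]}}

```text
t: 3.15
eef_pos: [0.595, -0.091, 0.1597]
tool_rot: [0.001, 0.768, 0.64, -0.0]
contact_force: [-1.0, -1.3, 0.7]
gripper_width: 0.0
grasp_force: 1.0
```

```bash
python3 -c "
from arc import *
rows(np.linspace(-.1,.3,5),z=.159)
cv2.imwrite('pics/w2.png',optics.read_camera('wrist'))"
```

```text
pos [ 0.595  -0.091   0.1597] yaw 1.389 [-1.  -1.3  0.7]
-0.1 [0.0046, 0.0007, 0.0007] [0.001, 0.001, -0.104]
0.0 [0.0097, 0.0016, 0.0007] [0.001, 0.001, -0.231]
0.1 [0.0148, 0.002, 0.0007] [0.001, 0.001, -0.359]
0.2 [0.02, 0.0019, 0.0007] [0.001, 0.001, -0.486]
0.3 [0.0251, 0.0014, 0.0007] [0.001, 0.001, -0.613]
```

View pics/w2.png

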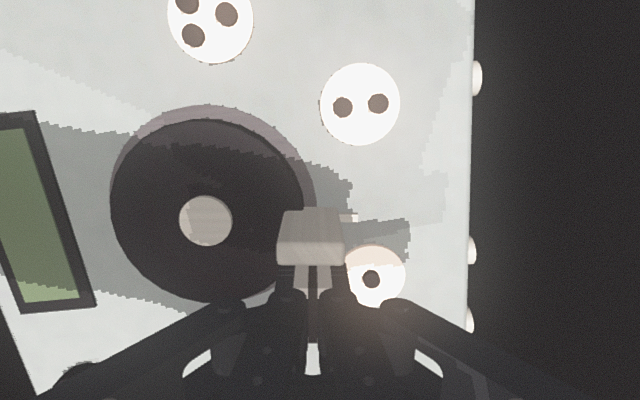

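The picture shows the fingertips at (313,275) flush against the tab at (312,240). I'll continue the arc.

>>> {"fn": "drive_tool", "kwargs": {"deltas": [{"gripper": 255,"offset": [0.0046,0.0007,0.001],"angular": [0,0,-0.104]},{"gripper": 255,"offset": [0.0097,0.0016,0.001],"angular": [0,0,-0.231]},{"gripper": 255,"offset": [0.0148,0.002,0.001],"angular": [0,0,-0.36]},{"gripper": 255,"offset": [0.02,0.0019,0.001],"angular": [0,0,-0.486]},{"gripper": 255,"offset": [0.025,0.0014,0.001],"angular": [0,0,-0.613]}]}}

```text
t: 3.7
eef_pos: [0.6013, -0.0668, 0.1587]
tool_rot: [0.001, 0.594, 0.804, 0.0]
contact_force: [-0.1, -1.6, 0.6]
gripper_width: 0.001
grasp_force: 1.1
```

```bash
python3 -c "
from arc import *
rows(np.linspace(.4,.8,5),z=.159)"
```

```text
pos [ 0.6013 -0.0668  0.1587] yaw 1.87 [-0.1 -1.6  0.6]
0.4 [0.0054, 0.001, -0.0003] [0.002, 0.002, -0.129]
0.5 [0.0105, 0.0018, -0.0003] [0.001, 0.002, -0.256]
0.6 [0.0156, 0.0022, -0.0003] [0.001, 0.002, -0.384]
0.7 [0.0207, 0.002, -0.0003] [0.001, 0.002, -0.511]
0.8 [0.0259, 0.0013, -0.0003] [0.001, 0.002, -0.638]
```

>>> {"fn": "drive_tool", "kwargs": {"deltas": [{"gripper": 255,"offset": [0.0054,0.001,0],"angular": [0,0,-0.129]},{"gripper": 255,"offset": [0.0105,0.0018,0],"angular": [0,0,-0.256]},{"gripper": 255,"offset": [0.0156,0.0022,0],"angular": [0,0,-0.384]},{"gripper": 255,"offset": [0.0207,0.002,0],"angular": [0,0,-0.511]},{"gripper": 255,"offset": [0.0259,0.0013,0],"angular": [0,0,-0.638]}]}}

```text
t: 4.2
eef_pos: [0.5952, -0.0415, 0.1587]
tool_rot: [0.001, 0.376, 0.927, 0.0]
contact_force: [1.4, -2.0, -0.5]
gripper_width: -0.001
grasp_force: 1.1
```

```bash
python3 -c "
from arc import *
rows([.9,1,1.08,1.14,1.2],z=.159)"
```

```text
pos [ 0.5952 -0.0415  0.1587] yaw 2.371 [ 1.4 -2.  -0.5]
0.9 [0.005, 0.001, -0.0003] [0.001, 0.003, -0.127]
1 [0.0101, 0.0018, -0.0003] [0.001, 0.003, -0.255]
1.08 [0.0142, 0.0022, -0.0003] [0.001, 0.003, -0.357]
1.14 [0.0173, 0.0022, -0.0003] [0.001, 0.003, -0.433]
1.2 [0.0204, 0.002, -0.0003] [0.001, 0.003, -0.509]
```

>>> {"fn": "drive_tool", "kwargs": {"deltas": [{"gripper": 255,"offset": [0.005,0.001,0],"angular": [0,0,-0.127]},{"gripper": 255,"offset": [0.0101,0.0018,0],"angular": [0,0,-0.255]},{"gripper": 255,"offset": [0.0142,0.0022,0],"angular": [0,0,-0.357]},{"gripper": 255,"offset": [0.0173,0.0022,0],"angular": [0,0,-0.433]},{"gripper": 255,"offset": [0.0204,0.002,0],"angular": [0,0,-0.509]}]}}

```text
t: 4.7
eef_pos: [0.5822, -0.0255, 0.1587]
tool_rot: [0.001, 0.185, 0.983, 0.0]
contact_force: [2.1, -0.6, -1.3]
gripper_width: 0.004
grasp_force: 1.0
```

```bash
python3 - <<'E'
from arc import *
m=optics.camera_model("wrist"); im=optics.read_camera("wrist")
rows([1.22,1.25,1.28,1.3,1.317],z=.159)
T=np.array(m["cam_to_world"])
def proj(p):
    c=T[:3,:3].T@(np.array(p)-T[:3,3]); return np.round([m["cx"]+m["fx"]*c[0]/-c[2],m["cy"]-m["fy"]*c[1]/-c[2]]).astype(int)
ax=np.array([.5493,-.0657])
for a,col in((1.1,(255,0,0)),(1.2,(0,255,0)),(1.317,(0,0,255))):
    e=np.array([np.cos(a),np.sin(a)]); q=[proj([*(ax+r*e),.11]) for r in(.036,.062)]; print(a,q,proj([*(ax+.088*e),.067]))
    cv2.line(im,q[0].tolist(),q[1].tolist(),col,1)
cv2.imwrite("pics/w3.png",im)
E
```

```text
pos [ 0.5817 -0.0252  0.1587] yaw 2.772 [ 1.5 -0.9  0.8]
1.22 [0.0005, -0.0002, -0.0003] [0.001, 0.003, -0.024]
1.25 [0.002, 0.0002, -0.0003] [0.001, 0.003, -0.062]
1.28 [0.0035, 0.0006, -0.0003] [0.001, 0.003, -0.1]
1.3 [0.0045, 0.0009, -0.0003] [0.001, 0.003, -0.126]
1.317 [0.0054, 0.001, -0.0003] [0.001, 0.003, -0.147]
1.1 [array([276, 264]), array([345, 270])] [389 233]
1.2 [array([276, 255]), array([346, 255])] [391 216]
1.317 [array([275, 245]), array([345, 237])] [391 196]
```

View pics/w3.png

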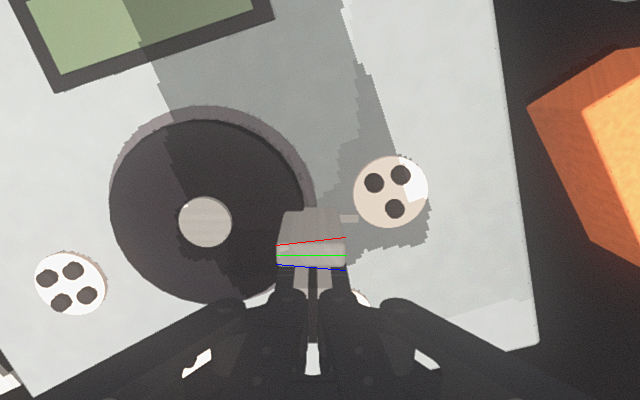

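The tab top is centred on the green line (world angle 1.20), so the contact model is right. The three-stud label is at (391,191), where a world angle of 1.317 would aim. Last 0.117 rad now, slowly.

>>> {"fn": "drive_tool", "kwargs": {"deltas": [{"gripper": 255,"offset": [0.0015,0.0001,0],"angular": [0,0,-0.04]},{"gripper": 255,"offset": [0.003,0.0004,0],"angular": [0,0,-0.085]},{"gripper": 255,"offset": [0.0045,0.0008,0],"angular": [0,0,-0.125]},{"gripper": 255,"offset": [0.0055,0.001,0],"angular": [0,0,-0.147]},{"gripper": 255,"offset": [0.0055,0.001,0],"angular": [0,0,-0.147]}]}}

```text
t: 5.25
eef_pos: [0.5766, -0.0223, 0.1581]
tool_rot: [0.0, 0.129, 0.992, 0.0]
contact_force: [2.7, 0.0, 2.3]
gripper_width: -0.001
grasp_force: 1.1
```

>>> {"fn": "drive_tool", "kwargs": {"deltas": [{"gripper": 255,"offset": [-0.003,0,0],"angular": [0,0,0]},{"gripper": 255,"offset": [-0.01,0,0],"angular": [0,0,0]},{"gripper": 255,"offset": [-0.02,0,0],"angular": [0,0,0]},{"gripper": 255,"offset": [-0.02,0,-0.03],"angular": [0,0,0]},{"gripper": 255,"offset": [-0.02,0,-0.06],"angular": [0,0,0]}]}}

```text
t: 5.75
eef_pos: [0.5958, -0.028, 0.2175]
tool_rot: [-0.001, 0.129, 0.992, -0.0]
contact_force: [0.1, -1.0, 0.6]
gripper_width: -0.007
grasp_force: 0.0
```

```bash
python3 - <<'E'
from arc import *
m=optics.camera_model("wrist"); im=optics.read_camera("wrist")
rows([1.317],z=.159)
T=np.array(m["cam_to_world"])
def proj(p):
    c=T[:3,:3].T@(np.array(p)-T[:3,3]); return np.round([m["cx"]+m["fx"]*c[0]/-c[2],m["cy"]-m["fy"]*c[1]/-c[2]]).astype(int)
ax=np.array([.5493,-.0657])
for a,col in((1.25,(0,255,0)),(1.317,(0,0,255))):
    e=np.array([np.cos(a),np.sin(a)]); q=[proj([*(ax+r*e),.11]) for r in(.036,.062)]; print(a,q,proj([*(ax+.088*e),.063]))
    cv2.line(im,q[0].tolist(),q[1].tolist(),col,1); cv2.circle(im,proj([*(ax+.088*e),.067]).tolist(),2,col,-1)
cv2.imwrite("pics/w4.png",im)
E
```

```text
pos [ 0.5985 -0.0282  0.2232] yaw 2.882 [ 1.8 -1.3  3.2]
1.317 [0.0226, 0.0001, 0.0641] [0.002, 0.007, -0.007]
1.25 [array([288, 176]), array([339, 179])] [374 164]
1.317 [array([288, 171]), array([339, 171])] [374 155]
```

View pics/w4.png

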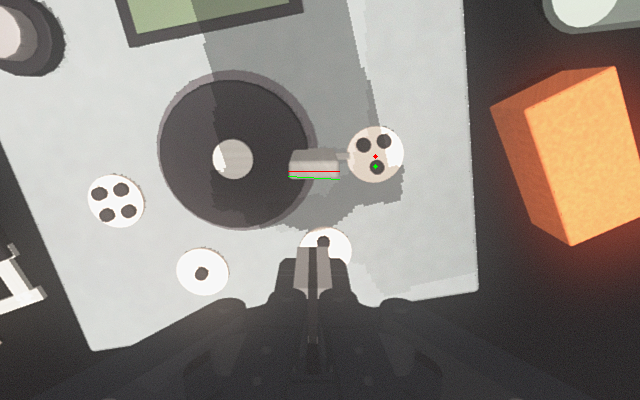

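The tab top is centred on the red line (1.317), and the pointer at (343,155) lines up with the label centre at (375,155). Now I'll move over the button.

>>> {"fn": "drive_tool", "kwargs": {"deltas": [{"gripper": 255,"offset": [0.022,-0.034,-0.003],"angular": [0,0,0]},{"gripper": 255,"offset": [0.044,-0.067,-0.003],"angular": [0,0,0]},{"gripper": 255,"offset": [0.065,-0.1,-0.003],"angular": [0,0,0]},{"gripper": 255,"offset": [0.087,-0.134,-0.003],"angular": [0,0,0]},{"gripper": 255,"offset": [0.108,-0.168,-0.003],"angular": [0,0,0]}]}}

```text
t: 6.3
eef_pos: [0.4475, -0.1636, 0.2208]
tool_rot: [-0.0, 0.129, 0.992, -0.0]
contact_force: [0.6, -0.4, 0.4]
gripper_width: -0.0
grasp_force: 0.0
```

>>> {"fn": "drive_tool", "kwargs": {"deltas": [{"gripper": 255,"offset": [0,0,0.01],"angular": [0,0,0]},{"gripper": 255,"offset": [0,0,0.02],"angular": [0,0,0]},{"gripper": 255,"offset": [0,0,0.02],"angular": [0,0,0]}]}}

```text
t: 6.6
eef_pos: [0.4487, -0.1615, 0.1995]
tool_rot: [-0.001, 0.128, 0.992, 0.0]
contact_force: [0.6, -0.5, -0.4]
gripper_width: -0.001
grasp_force: 0.0
```

```bash
python3 - <<'E'
from arc import *
rows([1.317]); print(bot.get_obs()["q"])
m=optics.camera_model("scene"); im=optics.read_camera("scene")
cv2.imwrite("pics/s5.png",cv2.resize(im[90:270,180:440],None,fx=3,fy=3))
E
```

```text
pos [ 0.4487 -0.1615  0.1995] yaw 2.884 [ 0.6 -0.5 -0.4]
1.317 [-0.0888, 0.1673, 0.0414] [0.0, -0.003, -0.005]
[ 0.0570818   0.29614242  0.18539168  2.12476887 -0.08109643  0.72925469
  1.60859481]
```

View pics/s5.png

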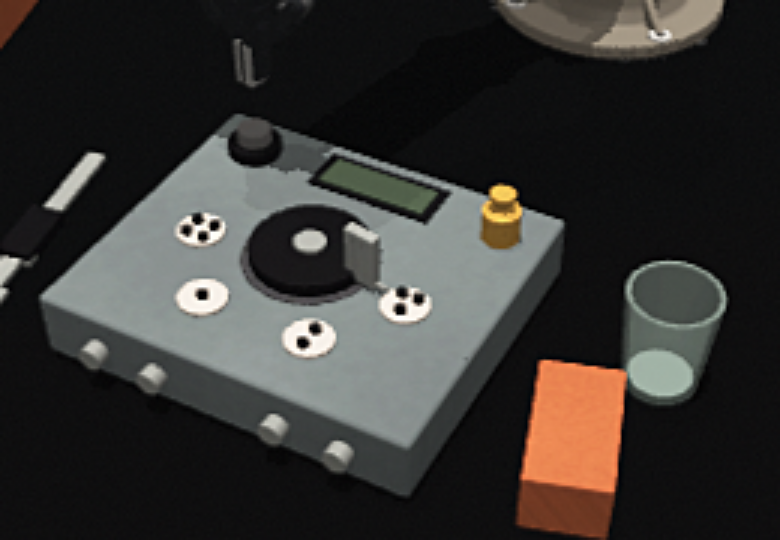

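The pointer is on the three-stud label and the fingertips are above the button. Pressing straight down.

>>> {"fn": "drive_tool", "kwargs": {"deltas": [{"gripper": 255,"offset": [0,0,0.02],"angular": [0,0,0]},{"gripper": 255,"offset": [0,0,0.038],"angular": [0,0,0]},{"gripper": 255,"offset": [0,0,0.044],"angular": [0,0,0]},{"gripper": 255,"offset": [0,0,0.048],"angular": [0,0,0]},{"gripper": 255,"offset": [0,0,0.051],"angular": [0,0,0]}]}}

```text
t: 7.15
eef_pos: [0.4489, -0.1616, 0.1501]
tool_rot: [-0.0, 0.128, 0.992, 0.0]
contact_force: [-3.0, 3.3, 4.6]
gripper_width: -0.003
grasp_force: 2.1
```

>>> {"fn": "drive_tool", "kwargs": {"deltas": [{"gripper": 255,"offset": [0,0,0.0005],"angular": [0,0,0]},{"gripper": 255,"offset": [0,0,0.001],"angular": [0,0,0]}]}}

```text
t: 7.35
eef_pos: [0.4489, -0.1619, 0.1495]
tool_rot: [0.0, 0.129, 0.992, 0.0]
contact_force: [-0.8, 3.2, 3.7]
gripper_width: -0.002
grasp_force: 2.2
```

>>> {"fn": "drive_tool", "kwargs": {"deltas": [{"gripper": 255,"offset": [0,0,0.001],"angular": [0,0,0]},{"gripper": 255,"offset": [0,0,0.002],"angular": [0,0,0]},{"gripper": 255,"offset": [0,0,0.002],"angular": [0,0,0]}]}}

```text
t: 7.65
eef_pos: [0.449, -0.1621, 0.1484]
tool_rot: [0.001, 0.129, 0.992, 0.0]
contact_force: [-4.6, 5.1, 19.9]
gripper_width: -0.0
grasp_force: 9.9
```

The force rose to 20 N at the end of travel, so the button is fully in. Retreating.

>>> {"fn": "drive_tool", "kwargs": {"deltas": [{"gripper": 255,"offset": [0,0,-0.005],"angular": [0,0,0]},{"gripper": 255,"offset": [0,0,-0.02],"angular": [0,0,0]},{"gripper": 255,"offset": [0,0,-0.05],"angular": [0,0,0]},{"gripper": 255,"offset": [0,0,-0.09],"angular": [0,0,0]},{"gripper": 255,"offset": [0,0,-0.09],"angular": [0,0,0]}]}}

```text
t: 8.15
eef_pos: [0.4511, -0.164, 0.2415]
tool_rot: [0.005, 0.13, 0.992, -0.001]
contact_force: [0.7, -0.5, 0.2]
gripper_width: 0.004
grasp_force: 0.0
```

```bash
python3 - <<'E'
from h import *
im=optics.read_camera("scene")
cv2.imwrite("pics/s6.png",cv2.resize(im[90:270,180:440],None,fx=3,fy=3)); print(bot.get_obs()["eef_pos"])
E
```

```text
[ 0.45004108 -0.163451    0.23939458]
```

View pics/s6.png

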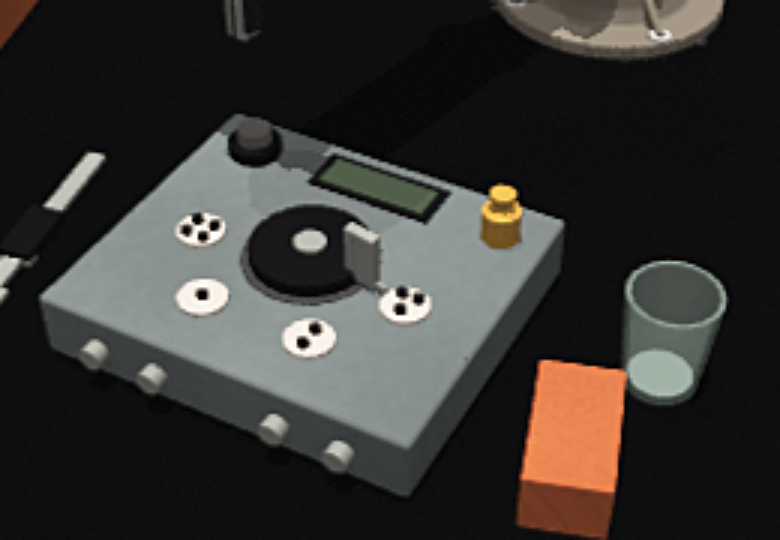

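The button at (255,135) has come back out, the pointer is still on the three-stud label at (404,303), and nothing else has moved.

```bash
python3 -c "
from station import bot
print(bot.hand_in())"
```

```text
the job is handed in; nothing more can be done
None
```

I turned the selector to the three-stud label, pressed the start button fully in and let it come back out, left the other objects in place, and handed the job in at about 8 s; no verdict came back.

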